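# Show where the brace needs its rivet

## Task

The child's leg brace on the bench has lost a rivet: show the apprentice the repair by pointing, without touching anything. Bring the fingertips to within about five centimetres above the empty rivet hole in the brace's side bar and stay there for two seconds, then do the same above the bin of copper rivets and last above the head of the hammer, and finish still pointing at the hammer head. On the way keep the fingers well up from the brace's other rivets and the other bins, so that they do not point at a wrong one.

Things in the scene. Friction and masses are not known exactly. Their poses are not given: they have to be found in the camera images.
- hole_mouth (a point): The empty rivet hole: a black hole of 8 mm in a ring of blue marker (21 mm across), on the upper face of the brace's aluminium side bar, 136 mm above the bench. It may be at any of the four rivet places. The point is the centre of the hole at the bar's upper face; z is up.
- rivet_a: One of the three copper rivets still in the side bar: domed head 15 mm across and 3.6 mm high. Origin at the underside of its head, on the bar's upper face; z is up. Fixed.
- rivet_b: The second rivet still in the side bar, like rivet_a.
- rivet_c: The third rivet still in the side bar, like rivet_a.
- brace: Child's leg brace of brown plastic shells (thigh, calf and foot, 430 mm long, up to 125 mm wide, 142 mm high), lying on its inner side and standing firm. Origin on the bench below the knee joint; x runs along the brace from knee to foot, y to the toes' side (toes 125 mm out), z up. The thigh end is at x = -190 mm, the sole at x = 243 mm. The side bar (22 mm wide) lies along x on top at y = 0, with the four rivet places at x = -120, -50, 55 and 125 mm.
- bin_copper_rim (a point): Small open blue bin with copper-coloured rivets, 90 x 70 mm and 45 mm high, one of four alike side by side in a steel tray, in any order. The point is the centre of its mouth at the height of the rim, 48 mm above the bench; x along its 90 mm side, z up. The rivets lie about 15 mm below the rim. Loose.
- bin_alu_rim (a point): The same for the bin of silver-grey aluminium rivets.
- bin_black_rim (a point): The same for the bin of black rivets.
- bin_white_rim (a point): The same for the bin of white washers.
- hammer_head (a point): Ball-pein hammer, 250 mm long with a wooden handle, lying flat on the bench beside a screwdriver and a rasp, in any order. The point is the centre of its steel head, 13.5 mm above the bench; the head's top is another 13.5 mm higher. x runs from the handle to the head, the head (95 mm long) lies along y, z is up. Loose.
- screwdriver_tip (a point): Screwdriver with a red handle, 200 mm long, 26 mm high, lying on the bench. The point is the tip of its blade, 13 mm above the bench; x runs from the handle to the tip. Loose.
- rasp_tip (a point): Wood rasp with a brown wooden handle, 255 mm long, 27 mm high, lying on the bench. The point is near the tip of its flat blade, 13.5 mm above the bench; x runs from the handle to the tip. Loose.
- glue_tin: Red tin, 90 mm across and 112 mm high, standing; origin at the centre of its underside. Loose.

How it is judged:
On the way, in this order (a step that is already met when the one before it is completed fails the run):
1. the fingers point at the empty rivet hole from just above for 1.5 s (horizontal distance between the grasp point and hole_mouth below 0.025 m and z of the grasp point in the frame of hole_mouth below 0.085 m), for 1.5 s.
2. then they point at the bin of copper rivets from just above for 1.5 s (horizontal distance between the grasp point and bin_copper_rim below 0.035 m and z of the grasp point in the frame of bin_copper_rim below 0.085 m), for 1.5 s.
3. then they point at the head of the hammer from just above for 1.5 s (horizontal distance between the grasp point and hammer_head below 0.03 m and z of the grasp point in the frame of hammer_head below 0.095 m), for 1.5 s.
At the end, for the whole second after the job is handed in: The fingers still point at the hammer head: the grasp point between them within 30 mm of its centre sideways, fingertips at most about 60 mm above it; the robot touches nothing and every loose thing is within 8 mm of where it was (all of step 3 and distance of each of bin_copper_rim, bin_alu_rim, bin_black_rim, bin_white_rim, hammer_head, screwdriver_tip, rasp_tip, glue_tin from where it was at the start of the episode below 0.008 m).
It fails at once if the robot touches something (contact force between any of the fingers, the arm and anything else above 0.5 N).
It fails at once if a loose thing is moved, lifted or carried (distance of any of bin_copper_rim, bin_alu_rim, bin_black_rim, bin_white_rim, hammer_head, screwdriver_tip, rasp_tip, glue_tin from where it was at the start of the episode above 0.015 m).
It fails at once if the fingers point at another rivet of the brace (within 20 mm sideways, fingertips less than about 40 mm above it) ((horizontal distance between the grasp point and rivet_a below 0.02 m and z of the grasp point in the frame of rivet_a below 0.06 m) or (horizontal distance between the grasp point and rivet_b below 0.02 m and z of the grasp point in the frame of rivet_b below 0.06 m) or (horizontal distance between the grasp point and rivet_c below 0.02 m and z of the grasp point in the frame of rivet_c below 0.06 m)).
It fails at once if the fingers point at another bin (within 25 mm of its middle, fingertips less than about 40 mm above its rim) ((horizontal distance between the grasp point and bin_alu_rim below 0.025 m and z of the grasp point in the frame of bin_alu_rim below 0.06 m) or (horizontal distance between the grasp point and bin_black_rim below 0.025 m and z of the grasp point in the frame of bin_black_rim below 0.06 m) or (horizontal distance between the grasp point and bin_white_rim below 0.025 m and z of the grasp point in the frame of bin_white_rim below 0.06 m)).
It also fails if it takes over 56 s, if anything falls off the work surface, if the arm or the gripper's body presses on something with over 40 N, if the wrist force passes 120 N, or if a joint passes its speed limit or range.

## Robot

A 6-joint arm with a two-finger parallel gripper is mounted at the origin on the work surface. World frame = base frame: x ahead of the robot, y to its left, z up, the work surface at z = 0. Lengths are in m, angles in rad, forces in N, time in s.
With the tool pointing down it reaches from about 0.35 to 0.85 m from the base axis. Payload 8.1 kg.
Tool frame: the origin (TCP) lies midway between the tips of the shut fingers; the grasp point (between the pads) lies 19 mm behind it (grip_depth is the distance from the TCP to the grasp point, in m); z points along the fingers, y is the line along which they close (so a half turn about z gives the same grasp; the last joint's range is limited). The gripper opens to 93 mm and grips with 3 to 60 N. Pads are 15 mm wide; open, the fingers measure 128 mm over their backs; the gripper's body (75 mm by 188 mm) begins 65 mm behind the grasp point.
Start: joints at [1.024, 0.13, 1.488, -0, 1.523, -0.085], TCP at [0.267, 0.537, 0.219] pointing down, gripper open.
Joint ranges: [-2.96, 2.96], [-0.89, 2.26], [0.02, 2.5], [-1.34, 4.48], [0, 2.73], [-2.66, 2.66]. Speed limits (rad/s): [2.39, 2.39, 2.79, 3.14, 3.14, 3.14].

## Interface

Orientations are given as a rotation vector (axis times angle).
In Python, from station import sense, get_image, sign_off, grip_depth gives the robot as it stands.
- The arm moves only by the tool carry_out, never from a script. Its argument "steps" is a list of rows, each an object of numbers: "tx", "ty", "tz": the shift along the tool's x, y, z in m; "ax", "ay", "az": the turn, a rotation vector about the tool's x, y, z in degrees; "gripper": the closure, from 0 (fully open) to 1 (shut). In form: [{"tx": .., "ty": .., "tz": .., "ax": .., "ay": .., "az": .., "gripper": ..}, ...]. A call has 1 to 10 rows; each row shifts and turns the commanded pose from where the row before left it, along the tool's axes as they then stand; what a row does not reach is not made up. A row lasts 1/12 s, in which the tool goes at most 41.7 mm and 7.16 degrees, less where a joint would pass 70% of its speed; a pose out of reach is approached as far as the arm can. A call with a gripper value outside its range is refused whole. The fingers move at their own pace and stop on an object; "grip_force" is the grip in N (left out, the last holds). Time passes only in rows, so rows that do not move let the fingers close. It gives the time, the measured TCP pose, the force, the opening and the grip force at its end, in the units of the state.
- sense(): the state, without advancing time (a new reading comes with each control period).
- get_image(name): name is "side" or "top"; returns a dict with "pixels" (400x640x3 uint8, blue, green, red), "depth" (400x640 float32, m along the optical axis (not along the pixel's ray), 0 where there is no reading), "intrinsics" (3x3 intrinsics, pixels), "rvec" (rotation vector, rad) and "tvec" (3), from world to camera coordinates, as OpenCV has them. Camera axes: x right, y down, z forward; pixel columns grow to the right and rows downward; lengths in m; the calibration is good to about 2 mm. A picture is of the moment at which its call begins.
- sign_off(): hands the job in; it is judged then, once.
The state is a dict: "clock": time; "q": joint angles; "dq": joint speeds; "joint_efforts": joint torques, N m; "tcp_pos": TCP position; "tcp_rot": TCP orientation; "wrist_force": force on the tool from outside, world axes, zero at the start; "ft_torque": the same for the moment, N m; "gripper_width": finger opening in m; "finger_force": force on a finger pad.
Only numpy, scipy, OpenCV 4.12 (cv2) and the standard library are available. Lean on these libraries where they do the work, as an engineer would, in place of code of your own. Each camera call takes 0.05 s, during which the arm holds its last target. There are 200 camera calls.

## Working session

There is one attempt and no reset: what is moved stays moved. The work goes in short steps, Python scripts to look and compute and a tool call to move; the robot and the scene stay as the last step left them, time stands still between calls to the robot, and variables do not carry over. Pictures are saved under pics/ and viewed, at most 10 in all, crops included, and the job is handed in when it is done.

Besides the shell and the picture viewer there is one more tool, called after "Emit:" by a JSON object that holds its "method" and its "body". carry_out: Moves the arm, as the interface text tells. Its arguments: {"type":"object","properties":{"steps":{"type":"array"},"grip_force":{"type":"number"}},"required":["steps"]}

```bash
mkdir -p pics
cat > h.py <<'E'
import numpy as np, cv2, pickle
from station import sense, get_image, grip_depth
def grab():
    d={n:get_image(n) for n in("top","side")}
    pickle.dump(d,open("im.pkl","wb")); return d
def load(): return pickle.load(open("im.pkl","rb"))
def ray(c,u,v,z):
    K=np.array(c["intrinsics"]);R=cv2.Rodrigues(np.array(c["rvec"],float))[0];t=np.array(c["tvec"],float).ravel()
    o=-R.T@t; d=R.T@np.linalg.inv(K)@np.array([u,v,1.]); return o+d*(z-o[2])/d[2]
def dep(c,u,v):
    K=np.array(c["intrinsics"]);R=cv2.Rodrigues(np.array(c["rvec"],float))[0];t=np.array(c["tvec"],float).ravel()
    return R.T@(np.linalg.inv(K)@np.array([u,v,1.])*c["depth"][int(v),int(u)]-t)
def proj(c,p):
    return cv2.projectPoints(np.array([p],float),np.array(c["rvec"],float),np.array(c["tvec"],float),np.array(c["intrinsics"],float),None)[0].ravel()
E
python3 - <<'E'
from h import *
d=grab()
for n in d: cv2.imwrite(f"pics/{n}0.png",d[n]["pixels"])
print(sense(),grip_depth)
E
```

```text
{'clock': 0.1, 'q': array([ 1.02362117e+00,  1.31047378e-01,  1.48919760e+00,  1.09583796e-05,
        1.52298469e+00, -8.53753870e-02]), 'dq': array([ 0.00079014, -0.00283991, -0.00295123, -0.00029876, -0.0006079 ,
       -0.00063845]), 'joint_efforts': array([ 9.23715634e-04, -5.61343074e+01, -4.93097484e+01,  7.70127238e-02,
        2.91457964e-02, -4.58720183e-05]), 'tcp_pos': array([0.26702909, 0.53672638, 0.21770025]), 'tcp_rot': array([-7.18846541e-01, -3.05771056e+00,  2.43812607e-03]), 'wrist_force': array([ 0.1017312 ,  0.56433872, -0.28433189]), 'ft_torque': array([-0.05408204, -0.01730084, -0.05116568]), 'finger_force': 0.0, 'gripper_width': 0.09323966192929034} 0.0188
```

View pics/top0.png

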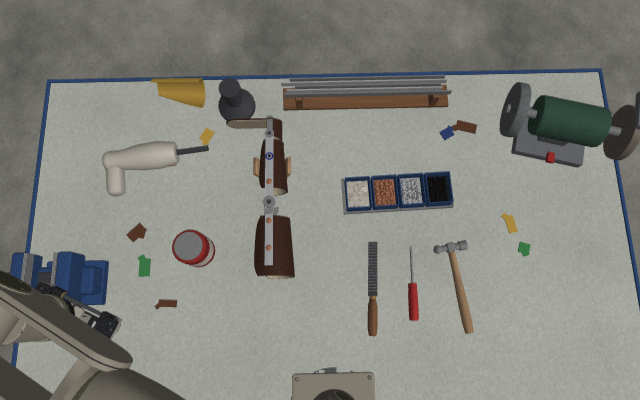

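View pics/side0.png

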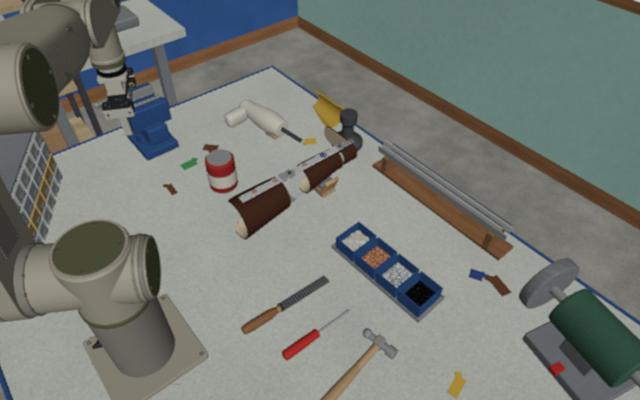

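Top view: the brace lies at columns 255–290, with a blue-ringed spot at about (269,156). The copper bin is at about (385,192) and the hammer head at about (450,246). I'll measure these and zoom in on the bar.

Run:
```python
from h import *
d=load();t=d["top"];s=d["side"]
hsv=cv2.cvtColor(t["pixels"],cv2.COLOR_BGR2HSV)
def blob(lo,hi,x0,y0,x1,y1):
    m=cv2.inRange(hsv,lo,hi);k=np.zeros_like(m);k[y0:y1,x0:x1]=m[y0:y1,x0:x1]
    n,l,st,c=cv2.connectedComponentsWithStats(k)
    return [(c[i].round(1),st[i][:].tolist()) for i in range(1,n) if st[i,4]>3]
print("ring");
for c,st in blob((100,80,30),(130,255,255),255,120,290,280): print(c,st,ray(t,*c,.136).round(3),dep(t,*c).round(3))
print("rivets")
for c,st in blob((3,100,120),(18,255,255),255,120,285,280): print(c,st,ray(t,*c,.138).round(3),dep(t,*c).round(3))
print("copper")
for c,st in blob((3,70,80),(20,255,255),340,170,455,215): print(c,st)
print("tray blue")
for c,st in blob((100,80,20),(130,255,255),340,165,455,215): print(c,st)
for b in [(358,192),(385,192),(411,191),(438,189)]: print(b,ray(t,*b,.033).round(3),dep(t,*b).round(3))
# hammer head : depth above bench
m=np.zeros((400,640),np.uint8)
for v in range(230,262):
  for u in range(425,475):
    if dep(t,u,v)[2]>.008: m[v,u]=255
ys,xs=np.nonzero(m);P=np.array([ray(t,x,y,.02) for x,y in zip(xs,ys)]);print("ham",len(xs),P.mean(0),P.min(0),P.max(0),xs.min(),xs.max())
for b in [(440,248),(450,246),(460,244)]: print(b,ray(t,*b,.0135).round(3),dep(t,*b).round(3))
a=cv2.resize(t["pixels"][110:285,235:310],None,fx=3.4,fy=3.4,interpolation=cv2.INTER_CUBIC)
b=cv2.resize(t["pixels"][165:265,340:480],None,fx=3.6,fy=3.6,interpolation=cv2.INTER_CUBIC)
o=np.zeros((600,800,3),np.uint8);o[:a.shape[0],:a.shape[1]]=a;o[:b.shape[0],280:280+b.shape[1]]=b
cv2.imwrite("pics/z.png",o)
R=cv2.Rodrigues(sense()["tcp_rot"])[0];print(R.round(3))
```

```text
ring
[268.6 155.7] [265, 152, 8, 8, 29] [0.674 0.16  0.136] [0.673 0.159 0.14 ]
rivets
[256.4 165.5] [255, 160, 4, 11, 23] [0.647 0.192 0.138] [0.669 0.202 0.07 ]
[257.3 172.8] [256, 172, 3, 3, 6] [0.627 0.189 0.138] [0.649 0.199 0.067]
[268.9 181. ] [267, 179, 5, 5, 17] [0.604 0.158 0.138] [0.603 0.158 0.139]
[268.4 220.1] [267, 218, 4, 5, 17] [0.499 0.159 0.138] [0.499 0.159 0.138]
[268.4 247.1] [267, 245, 4, 5, 17] [0.429 0.159 0.138] [0.428 0.158 0.144]
copper
[384.3 191.8] [374, 179, 22, 26, 493]
tray blue
[402.9 190.9] [345, 172, 109, 39, 1431]
(358, 192) [ 0.595 -0.082  0.033] [ 0.596 -0.083  0.03 ]
(385, 192) [ 0.593 -0.159  0.033] [ 0.594 -0.16   0.029]
(411, 191) [ 0.595 -0.233  0.033] [ 0.6   -0.237  0.012]
(438, 189) [ 0.599 -0.31   0.033] [ 0.603 -0.315  0.016]
ham 357 [ 0.42952055 -0.33706309  0.02      ] [ 0.39466337 -0.38223086  0.02      ] [ 0.48054685 -0.27263748  0.02      ] 429 467
(440, 248) [ 0.433 -0.307  0.014] [ 0.431 -0.304  0.025]
(450, 246) [ 0.438 -0.336  0.014] [ 0.436 -0.332  0.029]
(460, 244) [ 0.443 -0.365  0.014] [ 0.441 -0.361  0.027]
[[-0.895  0.446 -0.001]
 [ 0.446  0.895 -0.001]
 [ 0.    -0.002 -1.   ]]
```

View pics/z.png

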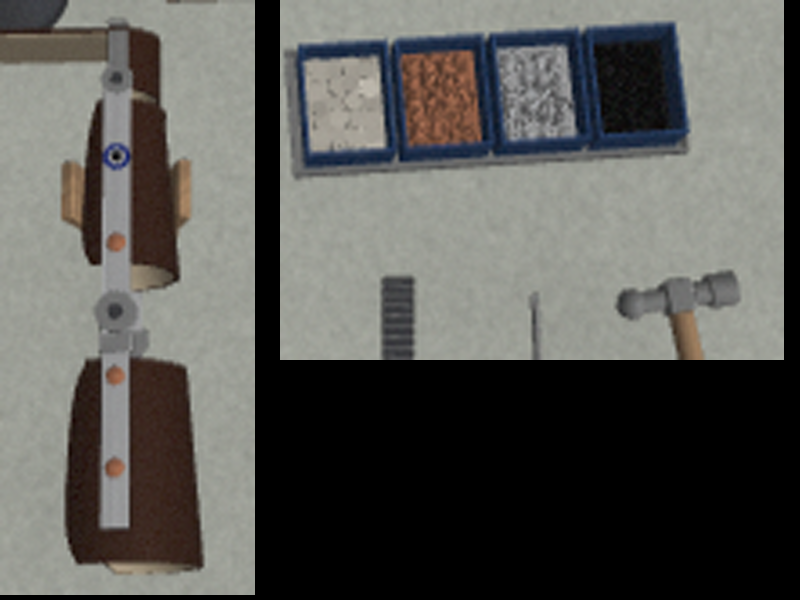

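The crop shows the hole at the second place from the foot, with three rivets left. The spacings (70, 105 and 70 mm) match the given ones. The copper bin is second from the left, and the hammer head is at about (451,246). Next I'll check obstacle heights and cross-check the points in the side view.

Run:
```python
from h import *
d=load();t=d["top"];s=d["side"]
for n,(u0,v0,u1,v1) in dict(stake=(215,75,260,125),rods=(280,70,450,110),drill=(100,135,210,200),tin=(170,225,220,270),brace=(255,115,295,280)).items():
    P=np.array([dep(t,u,v) for v in range(v0,v1) for u in range(u0,u1) if t["depth"][v,u]>0]);print(n,P[P[:,2].argmax()].round(3))
for p in [(.674,.160,.136),(.593,-.157,.048),(.438,-.336,.0135)]:
    u=proj(s,p);print(p,u.round(1),dep(s,*u).round(3))
    cv2.circle(s["pixels"],tuple(int(x) for x in u),3,(0,255,0),1)
cv2.imwrite("pics/s1.png",cv2.resize(s["pixels"][120:400,200:460],None,fx=2,fy=2))
```

```text
stake [0.867 0.259 0.137]
rods [ 0.883 -0.306  0.098]
drill [0.723 0.481 0.091]
tin [0.437 0.37  0.122]
brace [0.737 0.155 0.146]
(0.674, 0.16, 0.136) [321.9 153.6] [0.675 0.161 0.135]
(0.593, -0.157, 0.048) [374.5 251.5] [ 0.611 -0.143  0.019]
(0.438, -0.336, 0.0135) [379.3 339.9] [ 0.434 -0.339  0.023]
```

View pics/s1.png

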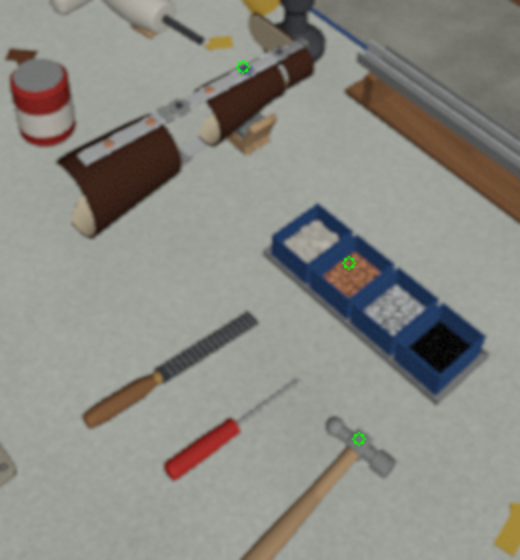

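Emit:
{"method": "carry_out", "body": {"steps": [{"tz":-0.032,"gripper":1},{"tx":0,"gripper":1}]}}

```text
$.steps[0]: bad value
```

In the side view all three projected points land on the hole, the copper bin's mouth and the hammer head. The move was refused, so I'll resend it with every key given.

Emit:
{"method": "carry_out", "body": {"steps": [{"tx":0,"ty":0,"tz":-0.032,"ax":0,"ay":0,"az":0,"gripper":1},{"tx":-0.033,"ty":-0.01,"tz":0,"ax":0,"ay":0,"az":0,"gripper":1},{"tx":-0.033,"ty":-0.01,"tz":0,"ax":0,"ay":0,"az":0,"gripper":1}]}}

```text
clock: 0.35
tcp_pos: [0.3173, 0.4909, 0.2524]
tcp_rot: [0.713, 3.059, 0.004]
wrist_force: [0.3, -0.7, 0.0]
gripper_width: 0.0775
finger_force: 0.0
```

Emit:
{"method": "carry_out", "body": {"steps": [{"tx":-0.033,"ty":-0.01,"tz":0,"ax":0,"ay":0,"az":0,"gripper":1},{"tx":-0.033,"ty":-0.01,"tz":0,"ax":0,"ay":0,"az":0,"gripper":1},{"tx":-0.033,"ty":-0.01,"tz":0,"ax":0,"ay":0,"az":0,"gripper":1},{"tx":-0.033,"ty":-0.01,"tz":0,"ax":0,"ay":0,"az":0,"gripper":1},{"tx":-0.033,"ty":-0.01,"tz":0,"ax":0,"ay":0,"az":0,"gripper":1},{"tx":-0.033,"ty":-0.01,"tz":0,"ax":0,"ay":0,"az":0,"gripper":1},{"tx":-0.033,"ty":-0.01,"tz":0,"ax":0,"ay":0,"az":0,"gripper":1},{"tx":-0.033,"ty":-0.01,"tz":0,"ax":0,"ay":0,"az":0,"gripper":1},{"tx":-0.033,"ty":-0.01,"tz":0,"ax":0,"ay":0,"az":0,"gripper":1},{"tx":-0.033,"ty":-0.01,"tz":0,"ax":0,"ay":0,"az":0,"gripper":1}]}}

```text
clock: 1.18
tcp_pos: [0.5692, 0.2518, 0.2501]
tcp_rot: [-0.719, -3.057, 0.001]
wrist_force: [-0.3, 0.4, 0.2]
gripper_width: 0.0111
finger_force: 0.0
```

Emit:
{"method": "carry_out", "body": {"steps": [{"tx":-0.033,"ty":-0.01,"tz":0,"ax":0,"ay":0,"az":0,"gripper":1},{"tx":-0.033,"ty":-0.01,"tz":0,"ax":0,"ay":0,"az":0,"gripper":1},{"tx":-0.033,"ty":-0.01,"tz":0,"ax":0,"ay":0,"az":0,"gripper":1},{"tx":-0.033,"ty":-0.005,"tz":0,"ax":0,"ay":0,"az":0,"gripper":1},{"tx":0,"ty":0,"tz":0,"ax":0,"ay":0,"az":0,"gripper":1},{"tx":0,"ty":0,"tz":0,"ax":0,"ay":0,"az":0,"gripper":1}]}}

```text
clock: 1.68
tcp_pos: [0.6715, 0.1613, 0.2487]
tcp_rot: [-0.723, -3.055, 0.002]
wrist_force: [-0.2, 0.8, -0.9]
gripper_width: 0.0006
finger_force: 0.0
```

Emit:
{"method": "carry_out", "body": {"steps": [{"tx":-0.002,"ty":0,"tz":0.02,"ax":0,"ay":0,"az":0,"gripper":1},{"tx":0,"ty":0,"tz":0.02,"ax":0,"ay":0,"az":0,"gripper":1},{"tx":0,"ty":0,"tz":0.015,"ax":0,"ay":0,"az":0,"gripper":1},{"tx":0,"ty":0,"tz":0.01,"ax":0,"ay":0,"az":0,"gripper":1},{"tx":0,"ty":0,"tz":0,"ax":0,"ay":0,"az":0,"gripper":1},{"tx":0,"ty":0,"tz":0,"ax":0,"ay":0,"az":0,"gripper":1}]}}

```text
clock: 2.18
tcp_pos: [0.672, 0.1629, 0.1855]
tcp_rot: [-0.717, -3.058, 0.0]
wrist_force: [0.0, -0.3, 0.2]
gripper_width: 0.0006
finger_force: 0.0
```

Run:
```python
from h import *
s=get_image("side")
cv2.imwrite("pics/s2.png",cv2.resize(s["pixels"][0:240,180:440],None,fx=2,fy=2))
```

```text
(no output)
```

View pics/s2.png

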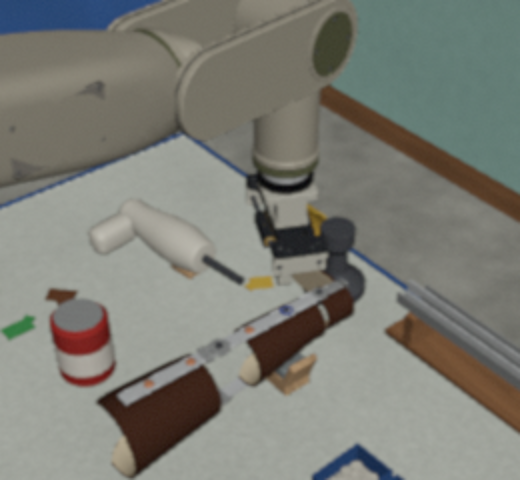

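The fingertips hang just above the blue ring, at crop (285,310). I'll hold here for over two seconds, then lift.

Emit:
{"method": "carry_out", "body": {"steps": [{"tx":0,"ty":0,"tz":0,"ax":0,"ay":0,"az":0,"gripper":1},{"tx":0,"ty":0,"tz":0,"ax":0,"ay":0,"az":0,"gripper":1},{"tx":0,"ty":0,"tz":0,"ax":0,"ay":0,"az":0,"gripper":1},{"tx":0,"ty":0,"tz":0,"ax":0,"ay":0,"az":0,"gripper":1},{"tx":0,"ty":0,"tz":0,"ax":0,"ay":0,"az":0,"gripper":1},{"tx":0,"ty":0,"tz":0,"ax":0,"ay":0,"az":0,"gripper":1},{"tx":0,"ty":0,"tz":0,"ax":0,"ay":0,"az":0,"gripper":1},{"tx":0,"ty":0,"tz":0,"ax":0,"ay":0,"az":0,"gripper":1},{"tx":0,"ty":0,"tz":0,"ax":0,"ay":0,"az":0,"gripper":1},{"tx":0,"ty":0,"tz":0,"ax":0,"ay":0,"az":0,"gripper":1}]}}

```text
clock: 3.07
tcp_pos: [0.6727, 0.1622, 0.1856]
tcp_rot: [-0.719, -3.058, 0.0]
wrist_force: [0.2, -0.3, 0.4]
gripper_width: 0.0005
finger_force: 0.0
```

Emit:
{"method": "carry_out", "body": {"steps": [{"tx":0,"ty":0,"tz":0,"ax":0,"ay":0,"az":0,"gripper":1},{"tx":0,"ty":0,"tz":0,"ax":0,"ay":0,"az":0,"gripper":1},{"tx":0,"ty":0,"tz":0,"ax":0,"ay":0,"az":0,"gripper":1},{"tx":0,"ty":0,"tz":0,"ax":0,"ay":0,"az":0,"gripper":1},{"tx":0,"ty":0,"tz":0,"ax":0,"ay":0,"az":0,"gripper":1},{"tx":0,"ty":0,"tz":0,"ax":0,"ay":0,"az":0,"gripper":1},{"tx":0,"ty":0,"tz":0,"ax":0,"ay":0,"az":0,"gripper":1},{"tx":0,"ty":0,"tz":0,"ax":0,"ay":0,"az":0,"gripper":1},{"tx":0,"ty":0,"tz":0,"ax":0,"ay":0,"az":0,"gripper":1},{"tx":0,"ty":0,"tz":0,"ax":0,"ay":0,"az":0,"gripper":1}]}}

```text
clock: 3.9
tcp_pos: [0.6727, 0.1622, 0.1856]
tcp_rot: [-0.719, -3.058, 0.0]
wrist_force: [0.5, 0.4, -0.3]
gripper_width: 0.0008
finger_force: 0.0
```

Emit:
{"method": "carry_out", "body": {"steps": [{"tx":0,"ty":0,"tz":0,"ax":0,"ay":0,"az":0,"gripper":1},{"tx":0,"ty":0,"tz":0,"ax":0,"ay":0,"az":0,"gripper":1},{"tx":0,"ty":0,"tz":0,"ax":0,"ay":0,"az":0,"gripper":1},{"tx":0,"ty":0,"tz":0,"ax":0,"ay":0,"az":0,"gripper":1},{"tx":0,"ty":0,"tz":0,"ax":0,"ay":0,"az":0,"gripper":1},{"tx":0,"ty":0,"tz":0,"ax":0,"ay":0,"az":0,"gripper":1},{"tx":0,"ty":0,"tz":-0.02,"ax":0,"ay":0,"az":0,"gripper":1},{"tx":0,"ty":0,"tz":-0.025,"ax":0,"ay":0,"az":0,"gripper":1},{"tx":0,"ty":0,"tz":-0.02,"ax":0,"ay":0,"az":0,"gripper":1},{"tx":0,"ty":0,"tz":0,"ax":0,"ay":0,"az":0,"gripper":1}]}}

```text
clock: 4.73
tcp_pos: [0.6749, 0.1626, 0.2568]
tcp_rot: [0.717, 3.051, 0.005]
wrist_force: [-0.2, 0.8, 2.1]
gripper_width: 0.0002
finger_force: 0.0
```

Emit:
{"method": "carry_out", "body": {"steps": [{"tx":-0.007,"ty":-0.032,"tz":0,"ax":0,"ay":0,"az":0,"gripper":1},{"tx":-0.007,"ty":-0.032,"tz":0,"ax":0,"ay":0,"az":0,"gripper":1},{"tx":-0.007,"ty":-0.032,"tz":0,"ax":0,"ay":0,"az":0,"gripper":1},{"tx":-0.007,"ty":-0.032,"tz":0,"ax":0,"ay":0,"az":0,"gripper":1},{"tx":-0.007,"ty":-0.032,"tz":0,"ax":0,"ay":0,"az":0,"gripper":1},{"tx":-0.007,"ty":-0.032,"tz":0,"ax":0,"ay":0,"az":0,"gripper":1},{"tx":-0.007,"ty":-0.032,"tz":0,"ax":0,"ay":0,"az":0,"gripper":1},{"tx":-0.007,"ty":-0.032,"tz":0,"ax":0,"ay":0,"az":0,"gripper":1},{"tx":-0.007,"ty":-0.032,"tz":0,"ax":0,"ay":0,"az":0,"gripper":1},{"tx":-0.007,"ty":-0.032,"tz":0,"ax":0,"ay":0,"az":0,"gripper":1}]}}

```text
clock: 5.57
tcp_pos: [0.592, -0.1568, 0.2499]
tcp_rot: [-0.719, -3.058, -0.0]
wrist_force: [0.3, -0.8, -0.5]
gripper_width: 0.0007
finger_force: 0.0
```

Emit:
{"method": "carry_out", "body": {"steps": [{"tx":0,"ty":0,"tz":0,"ax":0,"ay":0,"az":0,"gripper":1},{"tx":0,"ty":0,"tz":0,"ax":0,"ay":0,"az":0,"gripper":1}]}}

```text
clock: 5.73
tcp_pos: [0.5922, -0.1571, 0.25]
tcp_rot: [-0.724, -3.056, -0.0]
wrist_force: [0.6, 0.6, 0.3]
gripper_width: 0.0002
finger_force: 0.0
```

Now I'll descend 0.152 m to z ≈ 0.098 and hold.

Emit:
{"method": "carry_out", "body": {"steps": [{"tx":0,"ty":0,"tz":0.025,"ax":0,"ay":0,"az":0,"gripper":1},{"tx":0,"ty":0,"tz":0.03,"ax":0,"ay":0,"az":0,"gripper":1},{"tx":0,"ty":0,"tz":0.03,"ax":0,"ay":0,"az":0,"gripper":1},{"tx":0,"ty":0,"tz":0.03,"ax":0,"ay":0,"az":0,"gripper":1},{"tx":0,"ty":0,"tz":0.022,"ax":0,"ay":0,"az":0,"gripper":1},{"tx":0,"ty":0,"tz":0.015,"ax":0,"ay":0,"az":0,"gripper":1},{"tx":0,"ty":0,"tz":0,"ax":0,"ay":0,"az":0,"gripper":1},{"tx":0,"ty":0,"tz":0,"ax":0,"ay":0,"az":0,"gripper":1},{"tx":0,"ty":0,"tz":0,"ax":0,"ay":0,"az":0,"gripper":1},{"tx":0,"ty":0,"tz":0,"ax":0,"ay":0,"az":0,"gripper":1}]}}

```text
clock: 6.57
tcp_pos: [0.5942, -0.1554, 0.1007]
tcp_rot: [0.717, 3.055, -0.0]
wrist_force: [0.3, 1.0, 0.2]
gripper_width: 0.0007
finger_force: 0.0
```

Emit:
{"method": "carry_out", "body": {"steps": [{"tx":0,"ty":0,"tz":0,"ax":0,"ay":0,"az":0,"gripper":1},{"tx":0,"ty":0,"tz":0,"ax":0,"ay":0,"az":0,"gripper":1},{"tx":0,"ty":0,"tz":0,"ax":0,"ay":0,"az":0,"gripper":1},{"tx":0,"ty":0,"tz":0,"ax":0,"ay":0,"az":0,"gripper":1},{"tx":0,"ty":0,"tz":0,"ax":0,"ay":0,"az":0,"gripper":1},{"tx":0,"ty":0,"tz":0,"ax":0,"ay":0,"az":0,"gripper":1},{"tx":0,"ty":0,"tz":0,"ax":0,"ay":0,"az":0,"gripper":1},{"tx":0,"ty":0,"tz":0,"ax":0,"ay":0,"az":0,"gripper":1},{"tx":0,"ty":0,"tz":0,"ax":0,"ay":0,"az":0,"gripper":1},{"tx":0,"ty":0,"tz":0,"ax":0,"ay":0,"az":0,"gripper":1}]}}

```text
clock: 7.4
tcp_pos: [0.5928, -0.1554, 0.0986]
tcp_rot: [-0.719, -3.058, 0.0]
wrist_force: [0.4, -0.7, -0.1]
gripper_width: 0.0002
finger_force: 0.0
```

Emit:
{"method": "carry_out", "body": {"steps": [{"tx":0,"ty":0,"tz":0,"ax":0,"ay":0,"az":0,"gripper":1},{"tx":0,"ty":0,"tz":0,"ax":0,"ay":0,"az":0,"gripper":1},{"tx":0,"ty":0,"tz":0,"ax":0,"ay":0,"az":0,"gripper":1},{"tx":0,"ty":0,"tz":0,"ax":0,"ay":0,"az":0,"gripper":1},{"tx":0,"ty":0,"tz":0,"ax":0,"ay":0,"az":0,"gripper":1},{"tx":0,"ty":0,"tz":0,"ax":0,"ay":0,"az":0,"gripper":1},{"tx":0,"ty":0,"tz":0,"ax":0,"ay":0,"az":0,"gripper":1},{"tx":0,"ty":0,"tz":0,"ax":0,"ay":0,"az":0,"gripper":1},{"tx":0,"ty":0,"tz":0,"ax":0,"ay":0,"az":0,"gripper":1},{"tx":0,"ty":0,"tz":0,"ax":0,"ay":0,"az":0,"gripper":1}]}}

```text
clock: 8.23
tcp_pos: [0.5929, -0.1554, 0.0987]
tcp_rot: [0.719, 3.058, -0.0]
wrist_force: [-0.5, -0.1, -0.1]
gripper_width: 0.0005
finger_force: 0.0
```

Run:
```python
from h import *
s=get_image("side")
cv2.imwrite("pics/s3.png",cv2.resize(s["pixels"][100:380,220:480],None,fx=2,fy=2))
```

```text
(no output)
```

View pics/s3.png

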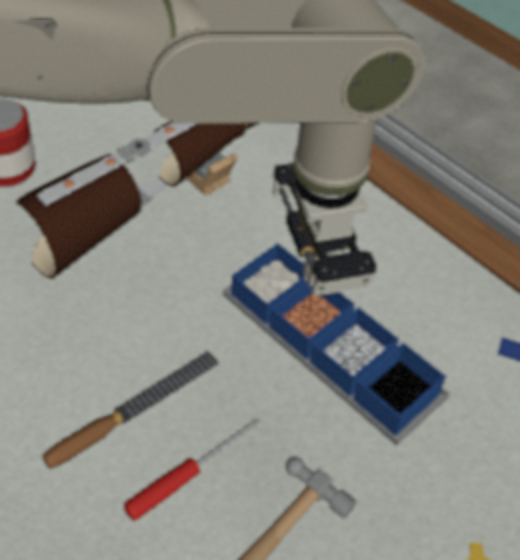

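The fingertips are above the copper bin, at about crop (310,290). I'll hold a little longer, lift, and go to the hammer.

Emit:
{"method": "carry_out", "body": {"steps": [{"tx":0,"ty":0,"tz":0,"ax":0,"ay":0,"az":0,"gripper":1},{"tx":0,"ty":0,"tz":0,"ax":0,"ay":0,"az":0,"gripper":1},{"tx":0,"ty":0,"tz":0,"ax":0,"ay":0,"az":0,"gripper":1},{"tx":0,"ty":0,"tz":0,"ax":0,"ay":0,"az":0,"gripper":1},{"tx":0,"ty":0,"tz":-0.025,"ax":0,"ay":0,"az":0,"gripper":1},{"tx":0,"ty":0,"tz":-0.03,"ax":0,"ay":0,"az":0,"gripper":1},{"tx":0,"ty":0,"tz":-0.03,"ax":0,"ay":0,"az":0,"gripper":1},{"tx":0,"ty":0,"tz":-0.015,"ax":0,"ay":0,"az":0,"gripper":1},{"tx":0,"ty":0,"tz":0,"ax":0,"ay":0,"az":0,"gripper":1}]}}

```text
clock: 9.03
tcp_pos: [0.5954, -0.1563, 0.2042]
tcp_rot: [0.717, 3.05, -0.001]
wrist_force: [0.0, -0.2, 1.2]
gripper_width: 0.0003
finger_force: 0.0
```

Emit:
{"method": "carry_out", "body": {"steps": [{"tx":0.007,"ty":-0.029,"tz":0,"ax":0,"ay":0,"az":0,"gripper":1},{"tx":0.007,"ty":-0.029,"tz":0,"ax":0,"ay":0,"az":0,"gripper":1},{"tx":0.007,"ty":-0.029,"tz":0,"ax":0,"ay":0,"az":0,"gripper":1},{"tx":0.007,"ty":-0.029,"tz":0,"ax":0,"ay":0,"az":0,"gripper":1},{"tx":0.007,"ty":-0.029,"tz":0,"ax":0,"ay":0,"az":0,"gripper":1},{"tx":0.007,"ty":-0.029,"tz":0,"ax":0,"ay":0,"az":0,"gripper":1},{"tx":0.007,"ty":-0.029,"tz":0,"ax":0,"ay":0,"az":0,"gripper":1},{"tx":0.007,"ty":-0.029,"tz":0,"ax":0,"ay":0,"az":0,"gripper":1},{"tx":0,"ty":0,"tz":0,"ax":0,"ay":0,"az":0,"gripper":1},{"tx":0,"ty":0,"tz":0,"ax":0,"ay":0,"az":0,"gripper":1}]}}

```text
clock: 9.87
tcp_pos: [0.4381, -0.3388, 0.1974]
tcp_rot: [-0.723, -3.056, -0.001]
wrist_force: [-0.3, 0.1, -0.2]
gripper_width: 0.0004
finger_force: 0.0
```

Emit:
{"method": "carry_out", "body": {"steps": [{"tx":0,"ty":0.002,"tz":0.025,"ax":0,"ay":0,"az":0,"gripper":1},{"tx":0,"ty":0,"tz":0.03,"ax":0,"ay":0,"az":0,"gripper":1},{"tx":0,"ty":0,"tz":0.03,"ax":0,"ay":0,"az":0,"gripper":1},{"tx":0,"ty":0,"tz":0.025,"ax":0,"ay":0,"az":0,"gripper":1},{"tx":0,"ty":0,"tz":0.015,"ax":0,"ay":0,"az":0,"gripper":1},{"tx":0,"ty":0,"tz":0.005,"ax":0,"ay":0,"az":0,"gripper":1},{"tx":0,"ty":0,"tz":0,"ax":0,"ay":0,"az":0,"gripper":1},{"tx":0,"ty":0,"tz":0,"ax":0,"ay":0,"az":0,"gripper":1},{"tx":0,"ty":0,"tz":0,"ax":0,"ay":0,"az":0,"gripper":1},{"tx":0,"ty":0,"tz":0,"ax":0,"ay":0,"az":0,"gripper":1}]}}

```text
clock: 10.7
tcp_pos: [0.4413, -0.3371, 0.0704]
tcp_rot: [0.718, 3.056, -0.002]
wrist_force: [0.3, -0.0, 0.8]
gripper_width: 0.0003
finger_force: 0.0
```

Emit:
{"method": "carry_out", "body": {"steps": [{"tx":0,"ty":0,"tz":0,"ax":0,"ay":0,"az":0,"gripper":1},{"tx":0,"ty":0,"tz":0,"ax":0,"ay":0,"az":0,"gripper":1},{"tx":0,"ty":0,"tz":0,"ax":0,"ay":0,"az":0,"gripper":1},{"tx":0,"ty":0,"tz":0,"ax":0,"ay":0,"az":0,"gripper":1},{"tx":0,"ty":0,"tz":0,"ax":0,"ay":0,"az":0,"gripper":1},{"tx":0,"ty":0,"tz":0,"ax":0,"ay":0,"az":0,"gripper":1},{"tx":0,"ty":0,"tz":0,"ax":0,"ay":0,"az":0,"gripper":1},{"tx":0,"ty":0,"tz":0,"ax":0,"ay":0,"az":0,"gripper":1},{"tx":0,"ty":0,"tz":0,"ax":0,"ay":0,"az":0,"gripper":1},{"tx":0,"ty":0,"tz":0,"ax":0,"ay":0,"az":0,"gripper":1}]}}

```text
clock: 11.53
tcp_pos: [0.4402, -0.3364, 0.0686]
tcp_rot: [-0.719, -3.058, 0.0]
wrist_force: [-0.8, 0.3, -0.3]
gripper_width: 0.0005
finger_force: 0.0
```

Emit:
{"method": "carry_out", "body": {"steps": [{"tx":0,"ty":0,"tz":0,"ax":0,"ay":0,"az":0,"gripper":1},{"tx":0,"ty":0,"tz":0,"ax":0,"ay":0,"az":0,"gripper":1},{"tx":0,"ty":0,"tz":0,"ax":0,"ay":0,"az":0,"gripper":1},{"tx":0,"ty":0,"tz":0,"ax":0,"ay":0,"az":0,"gripper":1},{"tx":0,"ty":0,"tz":0,"ax":0,"ay":0,"az":0,"gripper":1},{"tx":0,"ty":0,"tz":0,"ax":0,"ay":0,"az":0,"gripper":1},{"tx":0,"ty":0,"tz":0,"ax":0,"ay":0,"az":0,"gripper":1},{"tx":0,"ty":0,"tz":0,"ax":0,"ay":0,"az":0,"gripper":1},{"tx":0,"ty":0,"tz":0,"ax":0,"ay":0,"az":0,"gripper":1},{"tx":0,"ty":0,"tz":0,"ax":0,"ay":0,"az":0,"gripper":1}]}}

```text
clock: 12.37
tcp_pos: [0.4402, -0.3364, 0.0686]
tcp_rot: [-0.719, -3.058, 0.0]
wrist_force: [-0.1, -0.4, -0.4]
gripper_width: 0.0008
finger_force: 0.0
```

Run:
```python
from h import *
s=get_image("side")
cv2.imwrite("pics/s4.png",cv2.resize(s["pixels"][120:400,220:480],None,fx=2,fy=2))
```

```text
(no output)
```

View pics/s4.png

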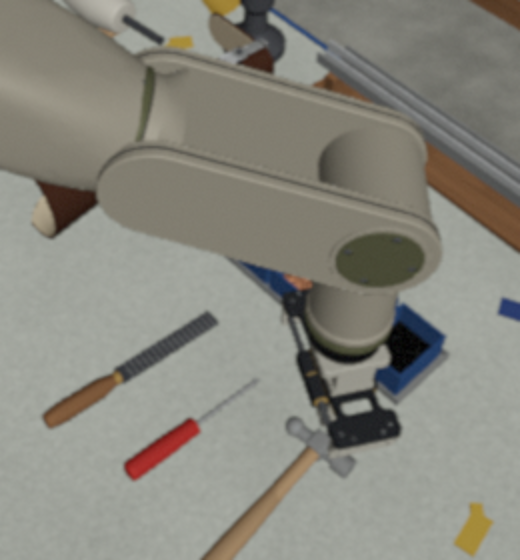

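The fingertips are right over the hammer head, at crop (325,430), and nothing has been disturbed. I held for over two seconds, so I'm handing in.

```bash
python3 -c "
from station import sign_off; print(sign_off())"
```

```text
the job is handed in; nothing more can be done
None
```

I pointed at the empty rivet hole, the copper rivet bin and the hammer head in order, holding each for about two seconds, and handed the job in still pointing at the hammer head with no sign of contact; no verdict was returned.

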